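Sweep up loose button cells and open their child-safe jar

ROBOT

A 6-joint arm with a two-finger parallel gripper is mounted at the origin on the work surface. World frame = base frame: x ahead of the robot, y to its left, z up, the work surface at z = 0. Lengths are in m, angles in rad, forces in N, time in s.
With the tool pointing down it reaches from about 0.275 to 0.975 m from the base axis. Payload 8.4 kg.
Tool frame: the origin (TCP) lies at the very end of the fingers, on their centre line; the grasp point (between the pads) lies 19 mm behind it (arm.pinch_z is the distance from the TCP to the grasp point, in m); z points along the fingers, y is the line along which they close (so a half turn about z gives the same grasp; the last joint's range is limited). The gripper opens to 92 mm and grips with 3 to 60 N. Pads are 20 mm wide; open, the fingers measure 128 mm over their backs; the gripper's body (75 mm by 189 mm) begins 69 mm behind the grasp point.
Start: joints at [-1.134, 0.353, 1.633, -0, 1.155, -0.002], TCP at [0.266, -0.566, 0.215] pointing down, gripper open.
Joint ranges: [-2.63, 2.63], [-0.92, 2.1], [0.06, 2.66], [-1.3, 4.44], [0, 2.69], [-3.02, 3.02]. Speed limits (rad/s): [2.22, 2.22, 2.79, 3.14, 3.14, 3.14].

INTERFACE

Orientations are given as a unit quaternion [w, x, y, z].
In Python, from rig import arm gives the robot as it stands. The module is installed in compiled form; this text tells all that it offers.
- The arm moves only by the tool send_rows, never from a script. Its argument "deltas" is text: rows parted by semicolons, each of 7 numbers parted by spaces: the turn, a rotation vector about the tool's x, y, z in rad, then the shift along the tool's x, y, z in m, then the closure, from 0 (fully open) to 1 (shut). In form: rx ry rz dx dy dz jaw; .... A call has 1 to 20 rows; each row is the pose to reach, as a shift and turn from the pose commanded when the call began, along the tool's axes at that moment; what a row does not reach only later rows make up. A row lasts 1/12 s, in which the tool goes at most 41.7 mm and 7.16 degrees, less where a joint would pass 70% of its speed; a pose out of reach is approached as far as the arm can. A call with a gripper value outside its range is refused whole. The fingers move at their own pace and stop on an object; "squeeze" is the grip in N (left out, the last holds). Time passes only in rows, so rows that repeat a pose let the fingers close. It gives the time, the measured TCP pose, the force, the opening and the grip force at its end, in the units of the state.
- arm.get_state(): the state, without advancing time (a new reading comes with each control period).
- arm.grab_frame(name): name is "side" or "top"; returns a dict with "pixels" (384x512x3 uint8, red, green, blue), "fovy" (degrees; the focal length in pixels is half the picture's height over the tangent of half this angle, whatever the lens; pixels are square), "cx", "cy" (the principal point, pixels), "extrinsics" (4x4, takes a point from world to camera coordinates). Camera axes: x right, y up, looking along -z (the intrinsics and any distortion apply to the point x, -y, -z); pixel columns grow to the right and rows downward; lengths in m; the calibration is good to about 2 mm. A picture is of the moment at which its call begins. There is no depth.
- arm.hand_in(): hands the job in; it is judged then, once.
The state is a dict: "time": time; "joints": joint angles; "joint_velocities": joint speeds; "effort": joint torques, N m; "position": TCP position; "eef_rot": TCP orientation; "ft_force": force on the tool from outside, world axes, zero at the start; "moment": the same for the moment, N m; "finger_gap": opening from 0.0 (shut) to 1.0 (fully open); "gripper_force": force on a finger pad.
Only numpy, scipy, OpenCV 4.12 (cv2) and the standard library are available. Lean on these libraries where they do the work, as an engineer would, in place of code of your own. Each camera call takes 0.05 s, during which the arm holds its last target. There are 200 camera calls.

TASK

Three loose button cells are to go back into their child-safe jar on the battery bench. Take the bench brush by its wooden grip, sweep all three cells fully into the three-sided catch frame with it (never touch the cells with the fingers), and stand the brush upright on the bench again, outside the frame. Then press the jar's safety cap down, turn it anticlockwise while it is down until it comes free, lift it off and finish still holding it level, a few centimetres straight above the jar, with the cells left in the frame and everything else on the bench undisturbed.

Things in the scene. Friction and masses are not known exactly. Their poses are not given: they have to be found in the camera images.
- brush: Loose bench brush standing on its bristles, about 160 g. Stiff black bristle bar (solid) 110 (x) x 24 (y) x 26 mm high; centred on it an upright wooden grip 90 (x) x 18 (y) mm, from 26 to 72 mm above the bench. Origin: centre of the underside; z up. Sweep along its y, bristles just above the bench. At the start its x is within 25 degrees of world x.
- frame: Catch frame fixed to the bench: three dark steel walls 20 mm high, 6 mm thick, no floor, open at its +y side (the mouth, facing the robot's left give or take 15 degrees). Inside 150 mm wide (x -75 to +75) and 90 mm deep (y: back wall at -45, mouth at +45). Origin: centre of the inside, at bench level; z up.
- cell0: Loose button cell, a plain steel disc 24.5 mm in diameter and 7.7 mm thick, about 12 g, lying flat in front of the frame's mouth, between 75 and 165 mm from the frame's centre along the frame's +y and within 45 mm of its centre line. One of three alike. Origin: centre of the underside.
- cell1: Loose button cell, a plain steel disc 24.5 mm in diameter and 7.7 mm thick, about 12 g, lying flat in front of the frame's mouth, between 75 and 165 mm from the frame's centre along the frame's +y and within 45 mm of its centre line. One of three alike. Origin: centre of the underside.
- cell2: Loose button cell, a plain steel disc 24.5 mm in diameter and 7.7 mm thick, about 12 g, lying flat in front of the frame's mouth, between 75 and 165 mm from the frame's centre along the frame's +y and within 45 mm of its centre line. One of three alike. Origin: centre of the underside.
- jar: White jar fixed in a round steel foot (110 mm across, 16 mm high) bolted to the bench: it cannot turn or tip. Body 72 mm in diameter, shoulder 80 mm above the bench. Origin: centre of the foot's underside, on the jar's axis; z up.
- cap: White round push-and-turn safety cap on the jar, 16-sided, 52 mm in diameter, 32 mm high, about 35 g, flat top. Origin: centre of its underside, on its axis; z up. Locked at the start: underside 92 mm, top 124 mm above the bench. Its skirt can be gripped on any two facing sides from above. How it opens: see point jar_mouth.
- jar_mouth (a point): Top of the jar's neck (on its axis, 112 mm up), hidden in the cap. A spring pushes the cap up: 5 N at rest, 0.6 N more per mm. Teeth lock it until it is pressed down 5 to 7 mm (8 to 9 N; hard bottom at 7). Held down, turn it anticlockwise seen from above: free to rise from 52 degrees, 60 is right, hard stop at 70. It then lifts straight off, clear of the neck after 20 mm. No clockwise turn.
- can0: Bystander: standing cylindrical battery with green sleeve, 18 mm diameter, 65 mm tall, origin centre of underside.
- can1: Bystander: like can0.
- can2: Bystander: like can0, standing apart from the other two.
- tape_roll: Bystander: roll of black tape lying flat, 90 mm across, 19 mm high, origin centre of underside.
- flux_bottle: Bystander: small white bottle, 48 mm in diameter, 120 mm tall, without steel foot, origin centre of underside.
- paper_roll: Bystander: standing roll of green insulating paper, 70 mm in diameter, 140 mm tall, origin centre of underside.
- scissors: Bystander: scissors lying flat, 175 mm long along its x, 13 mm high, origin near the pivot.
- strip_spool: Bystander: spool of metal strip lying flat, 80 mm across, 16 mm high, origin centre of underside.
There are look-alikes about, which are no part of the job. Leave any blue look-alike of the brush alone.

How it is judged:
By the outcome, as a careful person would: the job done as asked, in the order asked, and still so for the second after the job is handed in, while the arm keeps its last pose, push and grip.
It also fails if it takes over 51 s, if anything falls off the work surface, if the arm or the gripper's body presses on something with over 40 N, if the wrist force passes 120 N, or if a joint passes its speed limit or range.

## Working session

There is one attempt and no reset: what is moved stays moved. The work goes in short steps, Python scripts to look and compute and a tool call to move; the robot and the scene stay as the last step left them, time stands still between calls to the robot, and variables do not carry over. Pictures are saved under pics/ and viewed, at most 10 in all, crops included, and the job is handed in when it is done.

Besides the shell and the picture viewer there is one more tool, called as a command line: name --argument value ..., lists and objects as JSON in quotes. send_rows: Moves the arm, as the interface text tells. Its arguments: {"type":"object","properties":{"deltas":{"type":"string"},"squeeze":{"type":"number"}},"required":["deltas"]}

```bash
mkdir -p pics; python3 - <<'E'
from rig import arm
import cv2,pickle
d={}
for n in("side","top"):
    f=arm.grab_frame(n); d[n]=f
    cv2.imwrite(f"pics/{n}0.png",f["pixels"][:,:,::-1])
    print(n,f["fovy"],f["cx"],f["cy"],f["extrinsics"].round(4).tolist(),[k for k in f])
pickle.dump(d,open("f0.pkl","wb"))
s=arm.get_state();print(s["time"],s["position"],s["eef_rot"],arm.pinch_z)
E
```

```text
side 48.5536812525815 263.49733864827886 195.4857316773799 [[-0.8854, -0.4645, -0.0143, 0.5585], [0.3513, -0.689, 0.6339, -0.2005], [-0.3043, 0.5563, 0.7733, -1.2343], [0.0, 0.0, 0.0, 1.0]] ['pixels', 'fovy', 'cx', 'cy', 'extrinsics']
top 48.63254913626257 251.94510309675684 192.57410757560407 [[0.015, -0.9998, 0.0124, 0.0685], [0.988, 0.0168, 0.1538, -0.5885], [-0.154, 0.01, 0.988, -1.4359], [0.0, 0.0, 0.0, 1.0]] ['pixels', 'fovy', 'cx', 'cy', 'extrinsics']
0.1 [ 0.26535613 -0.56540454  0.2139539 ] [-5.78115233e-04  9.76023970e-01  2.17662258e-01 -1.32864346e-04] 0.0187
```

View pics/top0.png

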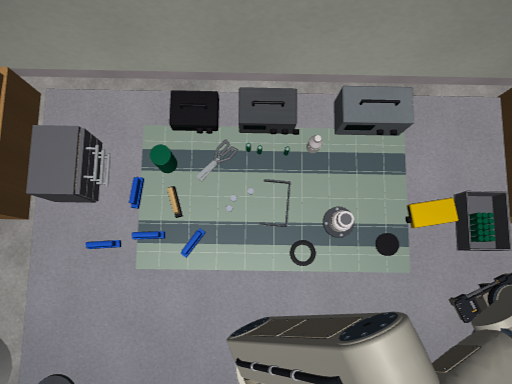

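View pics/side0.png

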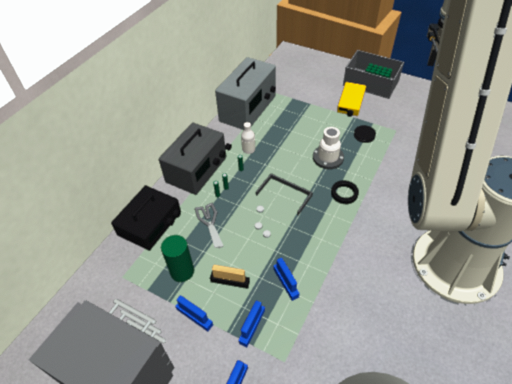

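```bash
cat > h.py <<'E'
import numpy as np,cv2
def cam(f):
    E=f["extrinsics"];R=E[:3,:3];t=E[:3,3];fl=192/np.tan(np.radians(f["fovy"])/2)
    return R,t,fl,f["cx"],f["cy"],-R.T@t
def ray(f,uv,z):
    R,t,fl,cx,cy,C=cam(f);uv=np.atleast_2d(np.asarray(uv,float))
    d=np.c_[(uv[:,0]-cx)/fl,-(uv[:,1]-cy)/fl,-np.ones(len(uv))]@R
    return C+d*((z-C[2])/d[:,2])[:,None]
def proj(f,P):
    R,t,fl,cx,cy,C=cam(f);p=np.atleast_2d(P)@R.T+t
    return np.c_[cx+fl*p[:,0]/-p[:,2],cy+fl*p[:,1]/p[:,2]]
def blobs(m,amin=4):
    n,l,s,c=cv2.connectedComponentsWithStats(m.astype(np.uint8));return [(s[i].tolist(),c[i],l==i) for i in range(1,n) if s[i][4]>=amin]
E
python3 - <<'E'
import pickle,numpy as np,cv2
from h import *
d=pickle.load(open("f0.pkl","rb"))
for n,roi in(("top",(150,110,400,270)),("side",(180,110,380,310))):
    f=d[n];im=f["pixels"];hsv=cv2.cvtColor(im,cv2.COLOR_RGB2HSV);x0,y0,x1,y1=roi
    R=np.zeros(im.shape[:2],bool);R[y0:y1,x0:x1]=1
    H,S,V=[hsv[...,i].astype(int) for i in range(3)]
    print(n,"C",cam(f)[5].round(3))
    for nm,m in(("wood",(H>8)&(H<28)&(S>80)&(V>90)),("bright",(S<40)&(V>185)),("dark",(V<60))):
        for s,c,_ in blobs(m&R,5): print(nm,s,c.round(2))
a=d["top"]["pixels"][110:270,150:400];b=d["side"]["pixels"][110:310,180:380]
cv2.imwrite("pics/crop.png",np.vstack([cv2.resize(a,(750,480),interpolation=cv2.INTER_CUBIC)])[:,:,::-1])
E
```

```text
top C [0.359 0.093 1.508]
wood [168, 187, 11, 27, 139] [172.6  199.78]
bright [315, 135, 6, 6, 28] [317.5  137.79]
bright [334, 211, 20, 20, 142] [342.75 221.35]
dark [170, 110, 49, 24, 1020] [194.34 120.04]
dark [335, 110, 8, 24, 153] [338.06 119.44]
dark [239, 123, 60, 12, 570] [267.87 128.08]
dark [343, 124, 33, 7, 180] [358.87 126.95]
dark [352, 128, 48, 7, 153] [383.03 132.06]
dark [247, 147, 3, 5, 13] [248.08 149.  ]
dark [257, 150, 5, 4, 17] [259.12 151.41]
dark [284, 150, 5, 5, 18] [285.83 152.33]
dark [155, 152, 22, 21, 200] [168.57 164.84]
dark [265, 181, 10, 1, 10] [269.5 181. ]
dark [278, 182, 7, 1, 7] [281. 182.]
dark [173, 186, 9, 32, 87] [177.07 203.62]
dark [281, 226, 5, 1, 5] [283. 226.]
dark [375, 233, 24, 23, 426] [386.82 243.77]
dark [290, 240, 25, 26, 265] [302.29 252.02]
side C [0.189 0.808 1.09 ]
wood [337, 110, 10, 4, 25] [341.56 111.56]
wood [352, 110, 8, 6, 37] [355.59 112.27]
wood [212, 265, 33, 17, 401] [228.31 272.88]
bright [180, 110, 37, 23, 504] [195.33 117.01]
bright [243, 110, 39, 33, 504] [261.57 125.06]
bright [180, 110, 171, 200, 9744] [263.38 213
[... 972 characters left out ...]
right [341, 306, 11, 4, 17] [345.88 308.06]
bright [357, 306, 7, 4, 12] [359.5  307.92]
dark [249, 110, 5, 5, 15] [250.33 111.33]
dark [343, 110, 10, 6, 36] [348.83 112.22]
dark [354, 125, 21, 17, 284] [364.07 133.45]
dark [180, 129, 22, 27, 131] [189.88 140.65]
dark [180, 136, 51, 58, 1090] [203.32 168.24]
dark [239, 159, 4, 11, 32] [240.12 163.84]
dark [314, 159, 25, 10, 45] [325.71 165.58]
dark [256, 175, 54, 20, 120] [284.88 184.53]
dark [224, 178, 4, 11, 32] [225.16 183.06]
dark [331, 181, 27, 23, 315] [343.89 191.76]
dark [215, 185, 4, 11, 33] [216.45 190.06]
dark [306, 198, 4, 5, 6] [307.5 200. ]
dark [180, 247, 13, 34, 308] [185.52 265.77]
dark [210, 274, 39, 14, 192] [230.29 281.78]
```

View pics/crop.png

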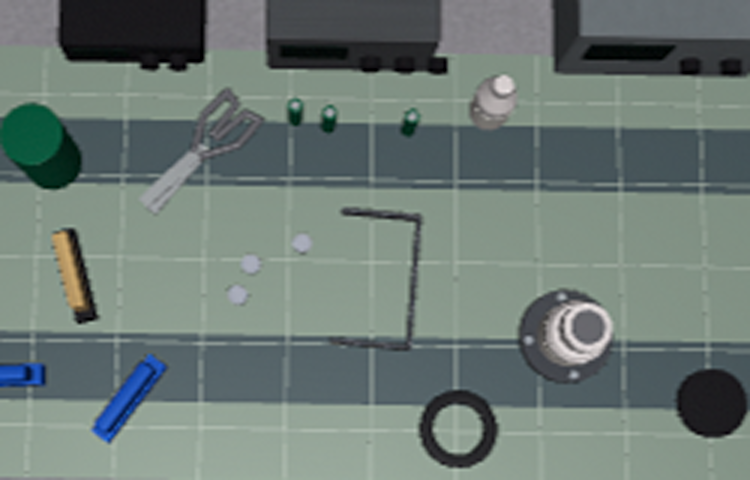

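```bash
python3 - <<'E'
import pickle,numpy as np,cv2
from h import *
d=pickle.load(open("f0.pkl","rb"))
f=d["top"];im=f["pixels"].astype(int);hsv=cv2.cvtColor(f["pixels"],cv2.COLOR_RGB2HSV).astype(int)
print("cellRGB",im[191,250],im[198,234],"mat",im[200,240],"cap",im[219,345],im[222,338],"wood row200",im[200,166:182].tolist())
def roi(m,b):
    o=np.zeros_like(m);o[b[1]:b[3],b[0]:b[2]]=m[b[1]:b[3],b[0]:b[2]];return o
blue=im[...,2]-im[...,1]
for s,c,_ in blobs(roi(blue>0,(222,180,262,216)),8): print("cell top",s,c.round(2),ray(f,c,.0077).round(4))
g=d["side"];gm=g["pixels"].astype(int)
for s,c,_ in blobs(roi(gm[...,2]-gm[...,1]>0,(245,200,285,245)),8): print("cell side",s,c.round(2),ray(g,c,.0077).round(4))
# frame
V=hsv[...,2]
m=roi(V<95,(256,175,296,230))
for s,c,l in blobs(m,30):
    ys,xs=np.nonzero(l);print("frame",s)
    P=ray(f,np.c_[xs,ys],.02)
    for q in P[[np.argmin(P@v) for v in np.array([[1,1,0],[1,-1,0],[-1,1,0],[-1,-1,0]])]]: print(q.round(4))
    pk=P[:,:2]
    ym=P[:,1].min();back=P[P[:,1]<ym+.04]
    # back wall line
    print("y range",P[:,1].min(),P[:,1].max())
    for nm,sel in(("hiX",(P[:,0]>P[:,0].max()-.03)&(P[:,1]>ym+.035)),("loX",(P[:,0]<P[:,0].min()+.03)&(P[:,1]>ym+.035)),("back",(P[:,0]>P[:,0].min()+.035)&(P[:,0]<P[:,0].max()-.035))):
        q=P[sel][:,:2];L=cv2.fitLine(q.astype(np.float32),cv2.DIST_L2,0,.01,.01).ravel();print(nm,len(q),L.round(4),np.degrees(np.arctan2(L[1],L[0])).round(1),"ends",(q-L[2:]@np.eye(2)).dot(L[:2]).min().round(4),(q-L[2:]).dot(L[:2]).max().round(4))
# brush
for n in("top","side"):
    f=d[n];h=cv2.cvtColor(f["pixels"],cv2.COLOR_RGB2HSV).astype(int);H,S,V=[h[...,i] for i in range(3)]
    b=(160,180,190,225) if n=="top" else(205,255,255,295)
    w=roi((H>5)&(H<30)&(S>70)&(V>60),b)
    s,c,l=max(blobs(w),key=lambda t:t[0][4]);ys,xs=np.nonzero(l);vv=V[l]
    print(n,s,c.round(2),"V hist",np.histogram(vv,10))
    for thr in(60,150):
        P=ray(f,np.c_[xs,ys][vv>thr],.072)[:,:2].astype(np.float32);r=cv2.minAreaRect(P*1000);print("brush",n,thr,r,P.mean(0))
E
```

```text
cellRGB [168 172 185] [167 171 183] mat [137 153 141] cap [104 104 109] [133 129 129] wood row200 [[135, 152, 138], [136, 153, 139], [135, 153, 140], [102, 116, 107], [136, 115, 79], [179, 147, 97], [186, 154, 103], [199, 165, 109], [191, 158, 103], [125, 102, 65], [44, 36, 28], [29, 24, 23], [52, 58, 55], [116, 130, 119], [140, 156, 144], [137, 152, 140]]
cell top [247, 188, 7, 6, 32] [250.16 190.62] [[0.6001 0.084  0.0077]]
cell top [230, 195, 7, 6, 33] [233.24 197.58] [[0.5739 0.144  0.0077]]
cell top [226, 205, 7, 6, 34] [228.68 207.59] [[0.5377 0.1594 0.0077]]
frame [264, 179, 27, 22, 82]
[ 0.5668 -0.0504  0.02  ]
[0.6336 0.0354 0.02  ]
[ 0.6352 -0.0538  0.02  ]
[0.6409 0.0319 0.02  ]
y range -0.057367400958118014 0.03538872506698482
hiX 39 [0.0695 0.9976 0.6352 0.007 ] 86.0 ends -0.0289 0.0284Traceback (most recent call last):
  File "<stdin>", line 24, in <module>
cv2.error: OpenCV(4.12.0) /io/opencv/modules/imgproc/src/linefit.cpp:50: error: (-215:Assertion failed) count > 0 in function 'fitLine2D_wods'
```

```bash
python3 - <<'E'
import pickle,numpy as np,cv2
d=pickle.load(open("f0.pkl","rb"))
t=d["top"]["pixels"];s=d["side"]["pixels"]
r=lambda a:cv2.resize(a,(400,300),interpolation=cv2.INTER_CUBIC)
o=np.vstack([np.hstack([r(t[180:225,145:205]),r(t[198:243,311:371])]),np.hstack([r(s[250:295,200:260]),r(s[120:165,300:360])])])
cv2.imwrite("pics/c2.png",o[:,:,::-1])
E
```

```text
(no output)
```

View pics/c2.png

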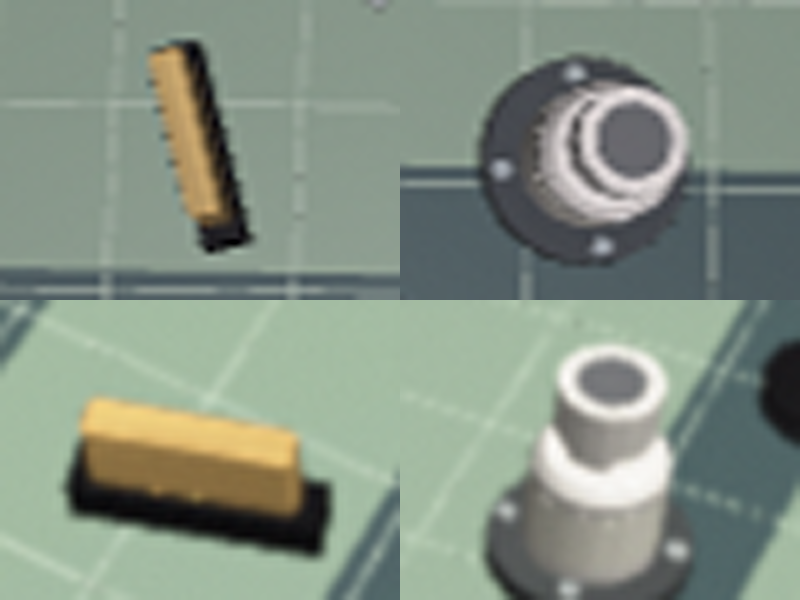

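```bash
python3 - <<'E'
import pickle,numpy as np,cv2
from h import *
d=pickle.load(open("f0.pkl","rb"));T,S=d["top"],d["side"]
up=lambda o,k,p:(np.array(p,float)+.5)/k-.5+o
def show(n,P):print(n,(P*1000).round(1)[:,:2].tolist())
k=400/60
b=ray(S,up([200,250],k,[(93,98),(300,133),(298,167),(82,130)]),.072);show("brush side corners",b);print(b.mean(0))
e=b[1]-b[0]+b[2]-b[3];print("ang",np.degrees(np.arctan2(e[1],e[0])),np.linalg.norm(e)/2)
b=ray(T,up([145,180],k,[(150,52),(185,45),(232,212),(190,218)]),.072);show("brush top",b);print(b.mean(0),np.degrees(np.arctan2(*(b[0]-b[3])[1::-1])))
show("cap top",ray(T,up([311,198],k,[(234,138)]),.124));show("cap side",ray(S,up([300,120],k,[(211,83)]),.124))
show("foot top",ray(T,up([311,198],k,[(185,160)]),.016))
fr=up([150,110],3,[(343,210),(421,214),(410,348),(331,341)]);show("frame",ray(T,fr,.02))
print("frame px",fr.round(1).tolist())
for z in(.02,):
  print("frame proj in side",proj(S,ray(T,fr,z)).round(1).tolist())
# cells in side
g=S["pixels"].astype(int);print(g[209,260],g[226,258],g[234,267],g[220,275])
c=np.array([[.6001,.084,.0077],[.5739,.144,.0077],[.5377,.1594,.0077]]);print(proj(S,c).round(1).tolist())
m=np.zeros(g.shape[:2],bool);m[200:242,250:275]=(g.min(2)>175)[200:242,250:275]
for s,c,_ in blobs(m,8): print(s,c,ray(S,c,.0077).round(4))
E
```

```text
brush side corners [[598.5, 353.5], [515.0, 328.8], [508.1, 342.6], [594.6, 368.2]]
[0.55404274 0.34825425 0.072     ]
ang -163.54590722031196 0.08864395950057821
brush top [[596.1, 368.6], [600.1, 350.9], [514.4, 323.3], [511.0, 344.4]]
[0.55540486 0.34681151 0.072     ] 15.858069008014505
cap top [[495.0, -229.6]]
cap side [[495.3, -231.1]]
foot top [[493.5, -228.5]]
frame [[638.5, 35.4], [635.2, -57.4], [475.8, -44.7], [482.5, 47.8]]
frame px [[264.0, 179.7], [290.0, 181.0], [286.3, 225.7], [260.0, 223.3]]
frame proj in side [[256.3, 191.8], [270.1, 173.4], [311.8, 192.4], [298.1, 211.8]]
[219 222 220] [218 221 219] [214 217 216] [172 195 171]
[[259.8, 208.8], [258.1, 225.5], [266.2, 233.5]]
[267, 203, 5, 7, 8] [269.    206.125] [[0.5787 0.0609 0.0077]]
[256, 205, 8, 6, 34] [259.70588235 207.70588235] [[0.6023 0.0802 0.0077]]
[255, 220, 7, 8, 41] [258.12195122 224.2195122 ] [[0.5762 0.1398 0.0077]]
[263, 230, 8, 6, 37] [266.56756757 232.56756757] [[0.5383 0.1556 0.0077]]
```

send_rows --deltas "0 0 0.155 0.650 -0.7035 0 0;0 0 0.155 0.650 -0.7035 0 0;0 0 0.155 0.650 -0.7035 0 0;0 0 0.155 0.650 -0.7035 0 0;0 0 0.155 0.650 -0.7035 0 0;0 0 0.155 0.650 -0.7035 0 0;0 0 0.155 0.650 -0.7035 0 0;0 0 0.155 0.650 -0.7035 0 0;0 0 0.155 0.650 -0.7035 0 0;0 0 0.155 0.650 -0.7035 0 0;0 0 0.155 0.650 -0.7035 0 0;0 0 0.155 0.650 -0.7035 0 0;0 0 0.155 0.650 -0.7035 0 0;0 0 0.155 0.650 -0.7035 0 0;0 0 0.155 0.650 -0.7035 0 0;0 0 0.155 0.650 -0.7035 0 0;0 0 0.155 0.650 -0.7035 0 0;0 0 0.155 0.650 -0.7035 0 0;0 0 0.155 0.650 -0.7035 0 0;0 0 0.155 0.650 -0.7035 0 0"

```text
time: 1.77
position: [0.5174, 0.2308, 0.2143]
eef_rot: [0.0, 0.99, 0.142, -0.0]
ft_force: [1.2, 0.1, -0.1]
finger_gap: 1.002
gripper_force: 0.0
```

send_rows --deltas "0 0 0 0.0688 -0.1015 0 0;0 0 0 0.0688 -0.1015 0 0;0 0 0 0.0688 -0.1015 0 0;0 0 0 0.0688 -0.1015 0 0;0 0 0 0.0688 -0.1015 0 0;0 0 0 0.0688 -0.1015 0.04 0;0 0 0 0.0688 -0.1015 0.08 0;0 0 0 0.0688 -0.1015 0.11 0;0 0 0 0.0688 -0.1015 0.14 0;0 0 0 0.0688 -0.1015 0.16 0;0 0 0 0.0688 -0.1015 0.17 0;0 0 0 0.0688 -0.1015 0.18 0;0 0 0 0.0688 -0.1015 0.18 0;0 0 0 0.0688 -0.1015 0.18 0"

```text
time: 2.93
position: [0.5554, 0.3451, 0.0353]
eef_rot: [-0.0, 0.99, 0.141, 0.0]
ft_force: [0.2, 0.5, -0.3]
finger_gap: 1.0
gripper_force: 0.0
```

```bash
python3 - <<'E'
from rig import arm
import cv2,numpy as np
t=arm.grab_frame("top")["pixels"];s=arm.grab_frame("side")["pixels"]
r=lambda a:cv2.resize(a,(400,400),interpolation=cv2.INTER_CUBIC)
cv2.imwrite("pics/g1.png",np.hstack([r(t[150:250,130:230]),r(s[220:300,190:270])])[:,:,::-1])
print(arm.get_state()["position"],arm.get_state()["ft_force"])
E
```

```text
[0.55599044 0.34562159 0.03614144] [-0.32857405  0.05575191  0.31901099]
```

View pics/g1.png

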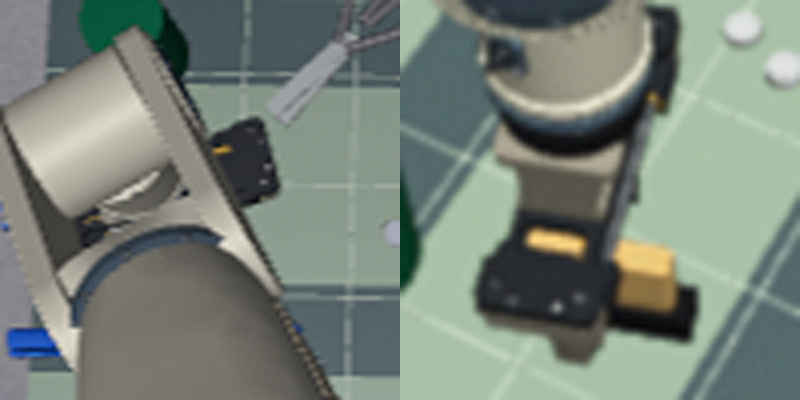

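The side crop shows the open gripper straddling the wooden grip (grip at about crop 560–670, 240–300), clear of the paper roll. I'll close on it now.

send_rows --deltas "0 0 0 0 0 0 1;0 0 0 0 0 0 1;0 0 0 0 0 0 1;0 0 0 0 0 0 1;0 0 0 0 0 0 1;0 0 0 0 0 0 1;0 0 0 0 0 0 1;0 0 0 0 0 0 1;0 0 0 0 0 0 1;0 0 0 0 0 0 1;0 0 0 0 0 0 1;0 0 0 0 0 0 1" --squeeze 35

```text
time: 4.03
position: [0.5551, 0.3454, 0.0346]
eef_rot: [-0.0, 0.99, 0.141, 0.0]
ft_force: [0.6, 0.4, 0.8]
finger_gap: 0.196
gripper_force: 35.0
```

send_rows --deltas "0 0 0 0 0 -0.0025 1;0 0 0.1 -0.0040 0.0300 -0.0025 1;0 0 0.22 -0.0080 0.0650 -0.0025 1;0 0 0.356 -0.0120 0.1000 -0.0025 1;0 0 0.356 -0.0151 0.1286 -0.0025 1;0 0 0.356 -0.0151 0.1286 -0.0025 1;0 0 0.356 -0.0151 0.1286 -0.0025 1;0 0 0.356 -0.0151 0.1286 -0.0025 1"

```text
time: 4.7
position: [0.5766, 0.2178, 0.0371]
eef_rot: [-0.0, 0.999, -0.036, -0.0]
ft_force: [0.5, 0.5, -1.9]
finger_gap: 0.195
gripper_force: 35.0
```

```bash
python3 - <<'E'
from rig import arm
import cv2,numpy as np
t=arm.grab_frame("top")["pixels"];s=arm.grab_frame("side")["pixels"]
r=lambda a:cv2.resize(a,(400,400),interpolation=cv2.INTER_CUBIC)
cv2.imwrite("pics/g2.png",np.hstack([r(t[150:250,180:280]),r(s[170:290,200:320])])[:,:,::-1])
q=arm.get_state();print(q["position"],q["eef_rot"])
E
```

```text
[0.57650742 0.2186475  0.03712494] [-1.43544991e-04  9.99370730e-01 -3.54699508e-02  7.34245167e-05]
```

View pics/g2.png

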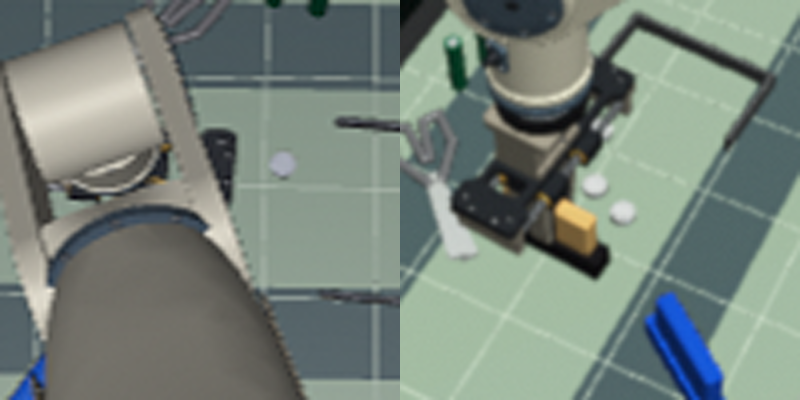

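send_rows --deltas "0 0 0 0 0.008 0 1;0 0 0 0 0.016 0 1;0 0 0 0 0.024 0 1;0 0 0 0 0.032 0 1;0 0 0 0 0.040 0 1;0 0 0 0 0.048 0 1;0 0 0 0 0.056 0 1;0 0 0 0 0.064 0 1;0 0 0 0 0.072 0 1;0 0 0 0 0.080 0 1;0 0 0 0 0.088 0 1;0 0 0 0 0.096 0 1;0 0 0 0 0.104 0 1;0 0 0 0 0.112 0 1;0 0 0 0 0.120 0 1;0 0 0 0 0.128 0 1;0 0 0 0 0.136 0 1;0 0 0 0 0.144 0 1;0 0 0 0 0.152 0 1;0 0 0 0 0.160 0 1"

```text
time: 6.47
position: [0.565, 0.0572, 0.0371]
eef_rot: [-0.0, 0.999, -0.036, -0.0]
ft_force: [0.3, 0.5, -1.5]
finger_gap: 0.193
gripper_force: 35.0
```

send_rows --deltas "0 0 0 0 0.008 0 1;0 0 0 0 0.016 0 1;0 0 0 0 0.024 0 1;0 0 0 0 0.031 0 1;0 0 0 0 0.037 0 1;0 0 0 0 0.042 0 1;0 0 0 0 0.046 0 1;0 0 0 0 0.048 0 1;0 0 0 0 0.048 0 1;0 0 0 0 0.048 0 1"

```text
time: 7.3
position: [0.5616, 0.0102, 0.0371]
eef_rot: [-0.0, 0.999, -0.036, 0.0]
ft_force: [0.5, 0.1, -2.0]
finger_gap: 0.192
gripper_force: 35.0
```

```bash
python3 - <<'E'
from rig import arm
import cv2,numpy as np
t=arm.grab_frame("top")["pixels"];s=arm.grab_frame("side")["pixels"]
r=lambda a:cv2.resize(a,(400,400),interpolation=cv2.INTER_CUBIC)
cv2.imwrite("pics/g3.png",np.hstack([r(t[150:250,210:310]),r(s[150:270,210:330])])[:,:,::-1])
q=arm.get_state();print(q["position"],q["eef_rot"])
E
```

```text
[0.56160961 0.01034517 0.03708147] [-1.29338284e-05  9.99353018e-01 -3.59658905e-02 -4.09438283e-06]
```

View pics/g3.png

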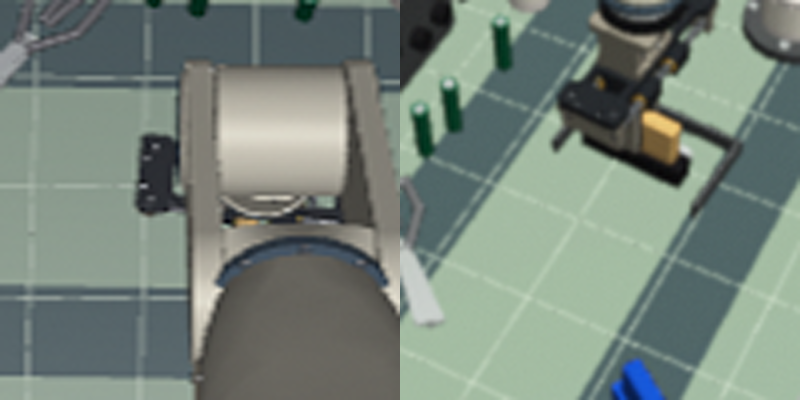

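The side crop shows the brush inside the frame and no cells left on the mat behind it. I'll back straight out and stand the brush in the clear corridor.

send_rows --deltas "0 0 0 0 -0.010 0 1;0 0 0 0 -0.030 0 1;0 0 0 0 -0.055 0 1;0 0 0 0 -0.080 0 1;0 0 0 0 -0.105 0 1;0 0 0 0 -0.130 0 1;0 0 0 0 -0.150 0 1;0 0 0 0 -0.165 0 1;0 0 0 0 -0.175 0 1;0 0 0 0 -0.180 0 1;0 0 0 0 -0.180 0 1;0 0 0 0 -0.180 0.0015 1;0 0 0 0 -0.180 0.0025 1;0 0 0 0 -0.180 0.0025 1;0 0 0 0 -0.180 0.0025 1"

```text
time: 8.65
position: [0.5745, 0.1888, 0.0346]
eef_rot: [0.0, 0.999, -0.037, -0.0]
ft_force: [-1.3, -0.9, -0.1]
finger_gap: 0.194
gripper_force: 35.0
```

send_rows --deltas "0 0 0 0 0 0 0.7;0 0 0 0 0 0 0.5;0 0 0 0 0 0 0.3;0 0 0 0 0 0 0.2;0 0 0 0 0 0 0.2;0 0 0 0 0 0 0.2;0 0 0 0 0 0 0.2;0 0 0 0 0 0 0.2"

```text
time: 9.32
position: [0.5746, 0.1897, 0.0346]
eef_rot: [-0.0, 0.999, -0.036, 0.0]
ft_force: [0.1, -0.3, 0.0]
finger_gap: 0.752
gripper_force: 0.0
```

send_rows --deltas "0 0 0 0 0 -0.02 0.1;0 0 0 0 0 -0.05 0;0 0 0 0 0 -0.09 0;0 0 0 0 0 -0.13 0;0 0 0 0 0 -0.17 0;0 0 0 -0.0049 0.0420 -0.18 0;0 0 0 -0.0492 0.4243 -0.18 0;0 0 0 -0.0492 0.4243 -0.18 0;0 0 0 -0.0492 0.4243 -0.18 0;0 0 0 -0.0492 0.4243 -0.18 0;0 0 0 -0.0492 0.4243 -0.18 0;0 0 0 -0.0492 0.4243 -0.18 0;0 0 0 -0.0492 0.4243 -0.18 0;0 0 0 -0.0492 0.4243 -0.18 0;0 0 0 -0.0492 0.4243 -0.18 0;0 0 0 -0.0492 0.4243 -0.18 0;0 0 0 -0.0492 0.4243 -0.18 0;0 0 0 -0.0492 0.4243 -0.18 0;0 0 0 -0.0492 0.4243 -0.18 0"

```text
time: 10.9
position: [0.495, -0.2288, 0.2144]
eef_rot: [-0.0, 0.999, -0.036, -0.0]
ft_force: [-0.3, -0.1, -0.2]
finger_gap: 1.002
gripper_force: 0.0
```

```bash
python3 - <<'E'
from rig import arm
import cv2,numpy as np
from h import *
f=arm.grab_frame("top");g=arm.grab_frame("side");t=f["pixels"];s=g["pixels"]
r=lambda a:cv2.resize(a,(400,480),interpolation=cv2.INTER_CUBIC)
cv2.imwrite("pics/g4.png",np.hstack([r(t[140:260,200:300]),r(s[130:250,230:330])])[:,:,::-1])
m=np.zeros(t.shape[:2],bool);b=t.astype(int);m[184:224,256:284]=(b[...,2]-b[...,1]>0)[184:224,256:284]
for q,c,_ in blobs(m,8): print(q,ray(f,c,.0077).round(4))
q=arm.get_state();print(q["time"],q["position"],q["eef_rot"])
E
```

```text
[276, 190, 6, 7, 32] [[ 0.5927 -0.0175  0.0077]]
[275, 199, 6, 6, 32] [[ 0.5625 -0.0141  0.0077]]
[274, 209, 7, 7, 33] [[ 0.5247 -0.0116  0.0077]]
[256, 222, 28, 2, 39] [[0.4862 0.0205 0.0077]]
11.0 [ 0.49522313 -0.22851905  0.21456275] [-1.86979035e-04  9.99378832e-01 -3.52407998e-02 -3.70835312e-05]
```

View pics/g4.png

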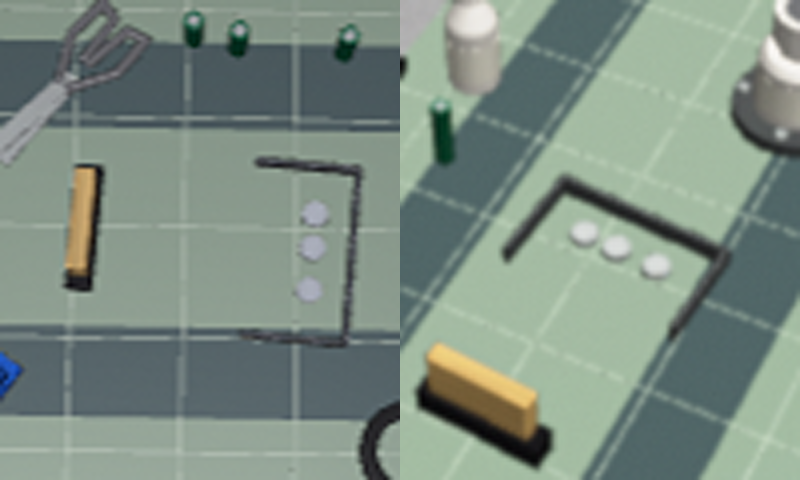

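The picture shows all three cells well inside the frame (top crop 310, 213–290) and the brush upright outside it (85, 230). Next is the cap.

send_rows --deltas "0 0 0 0 0.0015 0.03 0;0 0 0 0 0.0015 0.06 0;0 0 0 0 0.0015 0.08 0;0 0 0 0 0.0015 0.095 0;0 0 0 0 0.0015 0.108 0;0 0 0 0 0.0015 0.116 0;0 0 0 0 0.0015 0.1195 0;0 0 0 0 0.0015 0.1195 0;0 0 0 0 0.0015 0.1195 0.3;0 0 0 0 0.0015 0.1195 0.5;0 0 0 0 0.0015 0.1195 1;0 0 0 0 0.0015 0.1195 1;0 0 0 0 0.0015 0.1195 1;0 0 0 0 0.0015 0.1195 1;0 0 0 0 0.0015 0.1195 1;0 0 0 0 0.0015 0.1195 1" --squeeze 35

```text
time: 12.33
position: [0.4948, -0.2312, 0.0953]
eef_rot: [-0.0, 0.999, -0.036, 0.0]
ft_force: [-0.4, 3.0, 4.1]
finger_gap: 0.567
gripper_force: 35.0
```

send_rows --deltas "0 0 0 0 -0.001 0.001 1;0 0 0 0 -0.001 0.002 1;0 0 0 0 -0.001 0.003 1;0 0 0 0 -0.001 0.004 1;0 0 0 0 -0.001 0.005 1;0 0 0 0 -0.001 0.006 1;0 0 0 0 -0.001 0.006 1;0 0 0 0 -0.001 0.006 1;0 0 0 0 -0.001 0.006 1"

```text
time: 13.08
position: [0.4951, -0.2309, 0.0895]
eef_rot: [0.0, 0.999, -0.036, 0.0]
ft_force: [-3.0, 0.5, 7.6]
finger_gap: 0.567
gripper_force: 35.0
```

send_rows --deltas "0 0 0 0 0 0.0005 1;0 0 -0.05 0 0 0.0005 1;0 0 -0.13 0 0 0.0005 1;0 0 -0.21 0 0 0.0005 1;0 0 -0.29 0 0 0.0005 1;0 0 -0.37 0 0 0.0005 1;0 0 -0.45 0 0 0.0005 1;0 0 -0.53 0 0 0.0005 1;0 0 -0.61 0 0 0.0005 1;0 0 -0.69 0 0 0.0005 1;0 0 -0.77 0 0 0.0005 1;0 0 -0.85 0 0 0.0005 1;0 0 -0.92 0 0 0.0005 1;0 0 -0.98 0 0 0.0005 1;0 0 -1.03 0 0 0.0005 1;0 0 -1.06 0 0 0.0005 1;0 0 -1.06 0 0 0.0005 1;0 0 -1.06 0 0 0.0005 1"

```text
time: 14.58
position: [0.4956, -0.2303, 0.0892]
eef_rot: [0.0, 0.88, 0.474, 0.001]
ft_force: [0.3, 3.2, 8.8]
finger_gap: 0.567
gripper_force: 35.0
```

```bash
python3 -c "
from rig import arm
q=arm.get_state();print(q['position'],q['eef_rot'],q['ft_force'],q['moment'],q['joints'])"
```

```text
[ 0.4955564  -0.23034102  0.08918513] [2.82042808e-04 8.80484896e-01 4.74073734e-01 6.02705865e-04] [0.25207558 3.24288    8.82110105] [ 0.65025472 -0.01587351  0.04288157] [-4.38264110e-01  3.87485140e-01  1.90778134e+00  8.44305589e-04
  8.45154901e-01  1.44148577e-01]
```

send_rows --deltas "0 0 0 0 0 -0.002 1;0 0 0 0 0 -0.004 1;0 0 0 0 0 -0.006 1;0 0 0 0 0 -0.008 1;0 0 0 0 0 -0.010 1;0 0 0 0 0 -0.012 1;0 0 0 0 0 -0.012 1"

```text
time: 15.17
position: [0.4945, -0.2305, 0.1006]
eef_rot: [-0.0, 0.88, 0.474, -0.0]
ft_force: [0.9, 1.2, -0.0]
finger_gap: 0.572
gripper_force: 35.0
```

send_rows --deltas "0 0 0 0 0 -0.004 1;0 0 0 0 0 -0.008 1;0 0 0 0 0 -0.012 1;0 0 0 0 0 -0.016 1;0 0 0 0 0 -0.020 1;0 0 0 0 0 -0.024 1;0 0 0 0 0 -0.029 1;0 0 0 0 0 -0.034 1;0 0 0 0 0 -0.039 1;0 0 0 0 0 -0.044 1;0 0 0 0 0 -0.048 1;0 0 0 0 0 -0.048 1;0 0 0 0 0 -0.048 1;0 0 0 0 0 -0.048 1"

```text
time: 16.33
position: [0.4947, -0.2304, 0.1484]
eef_rot: [-0.0, 0.88, 0.474, -0.0]
ft_force: [0.2, 0.5, -1.2]
finger_gap: 0.568
gripper_force: 35.0
```

```bash
python3 - <<'E'
from rig import arm
import cv2,numpy as np
f=arm.grab_frame("top");g=arm.grab_frame("side");t=f["pixels"];s=g["pixels"]
r=lambda a:cv2.resize(a,(400,400),interpolation=cv2.INTER_CUBIC)
cv2.imwrite("pics/g5.png",np.hstack([r(t[150:250,250:350]),r(s[80:200,270:390])])[:,:,::-1])
q=arm.get_state();print(q["time"],q["position"],q["eef_rot"],q["ft_force"])
E
```

```text
16.4333 [ 0.49462202 -0.23038749  0.14827679] [-2.30773323e-04  8.80477492e-01  4.74087860e-01 -1.83860488e-04] [-0.22556202  0.41770778 -0.71100926]
```

View pics/g5.png

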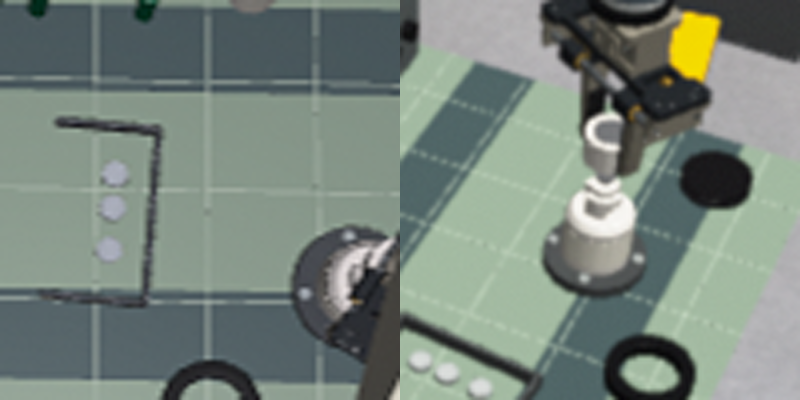

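The side crop shows the cap (605, 150) held level above the exposed neck (600, 195). The cells are still in the frame.

```bash
python3 -c "
from rig import arm
print(arm.hand_in())"
```

```text
the job is handed in; nothing more can be done
None
```

The job is done and handed in at about 16.4 s: all three cells are in the frame, the brush stands upright outside it, and the freed cap is held level about 3 cm above the jar's neck.

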